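# Try out the refitted roller catch of the seed-sample cupboard

## Task

The roller catch of the little sample cupboard has just been refitted and needs a try-out under load. Stand the green-lidded jar upright in the rack on the inside of the open door, push the door gently shut until the catch snaps, stopping as soon as it is home (leaning on it with more than about 15 N would crush its buffer), and let go so that the catch alone holds it; then pull the door through the catch again and leave it standing wide open with the jar still upright in its rack. Leave the other things on the bench alone.

Things in the scene. Friction and masses are not known exactly. Their poses are not given: they have to be found in the camera images.
- cabinet: White benchtop cupboard, fixed to the bench, 160 deep (x) x 220 wide (y) x 175 high. Origin: centre of its underside. The open front lies 80 mm from the origin along its own -x, facing the robot.
- door (a joint): Door angle about its upright hinge (rad): 0 = flat on the cupboard front; grows as it swings towards the robot (clockwise from above), up to 1.75; starts open at 1.2 to 1.6. Hinge on the cupboard's +y side; panel 200 mm wide, 14 mm thick (hinge line is on the inner face), heights 10 to 168 mm. 0.7 kg, hinge friction about 0.06 N m. Home (caught) lies anywhere from 0.02 to 0.12 rad.
- buffer (a joint): How far the door's sprung rubber buffer, inside the doorway, is squashed (m): 0 = free, 0.0007 with the door held home by the catch, up to 0.0017 for a moment as it snaps. 8 N per mm. It must not be squashed beyond 0.0027: do not lean on the home door with more than about 15 N, nor slam it.
- hinge (a point): Point on the upright hinge line, 89 mm above the bench. Its frame turns with the door: x normal to the door's inner face (into the cupboard when shut), y along the door from its free edge towards the hinge, z up.
- handle (a point): Grip point on the handle: an upright round steel bar, 10 mm diameter, axis 35 mm off the door's outer face and 172 mm from the hinge, heights 100 to 165 mm; this point is at 150 mm. Two 8 mm stubs at heights 108 and 132 mm join it to the door. Axes as hinge. Can be pinched from above with a finger either side along y.
- rack (a point): Centre of the floor of the green rack on the door's inner face, 70 mm above the bench, 32 mm from that face, 95 mm from the hinge. Open at the top; inside 64 mm (x, door face to front wall) by 80 mm (y, along the door); walls 4 mm thick, 30 mm high above its floor. Axes as hinge.
- jar: Amber glass jar with a green lid and paper label, 46 mm diameter, 85 mm high, about 0.14 kg, standing on the bench; origin at the centre of its underside, z up.
- red_jar: Bystander: the same jar with a red lid, origin at the centre of its underside. Leave alone.
- dish: Bystander: shallow glass dish, 96 mm across, 16 mm high, origin at the centre of its underside. Leave alone.
- spatula: Bystander: black-handled spatula, 170 mm long, lying along its own x. Leave alone.
- strike (a point): Brass strike (16 mm round post) of the roller catch, on the door's inner face 172 mm from the hinge; axes as hinge. The catch's setting is unknown. Pushing shut, a roller resists from about 11 mm before its crest, up to about 9 N, falling to 0 at the crest; past it the catch pulls the door home over 4 mm. Pulling open takes about 6 N. Let go before the crest, the door is pushed open.
- plunger (a joint): How far the catch's sprung roller, inside the doorway at the door's free edge, is pressed aside (m): 0 = out (door clear of it), up to 0.006 at the crest, about 0.005 while it holds the door shut.

How it is judged:
On the way, in this order (a step that is already met when the one before it is completed fails the run):
1. the green-lidded jar stands upright in the door's rack, let go (x of jar in the frame of rack between -0.025 and 0.025 m and y of jar in the frame of rack between -0.03 and 0.03 m and z of jar in the frame of rack between -0.005 and 0.008 m and angle between jar's own z axis and vertical below 0.15 rad and contact force between the fingers and jar below 0.1 N), for 0.2 s.
2. the door is shut and held by the catch alone (roller pressed aside by the strike, robot not touching door or cupboard, door still) (value of joint door below 0.15 rad and value of joint plunger above 0.0025 m and velocity of joint door between -0.1 and 0.1 rad/s and contact force between each of the arm, the fingers and cabinet below 0.1 N), for 0.3 s.
At the end, for the whole second after the job is handed in: the door stands still, open by more than 1.0 rad, and the green-lidded jar stands upright (within 0.15 rad) on the floor of its rack, at rest (value of joint door above 1 rad and velocity of joint door between -0.1 and 0.1 rad/s and x of jar in the frame of rack between -0.025 and 0.025 m and y of jar in the frame of rack between -0.03 and 0.03 m and z of jar in the frame of rack between -0.005 and 0.008 m and angle between jar's own z axis and vertical below 0.15 rad and linear speed of jar below 0.03 m/s); the robot touches nothing.
It fails at once if the buffer is squashed by more than 2.7 mm (leaning on or slamming the door) (value of joint buffer above 0.0027 m).
It fails at once if the jar is tipped by more than 0.5 rad (angle between jar's own z axis and vertical above 0.5 rad).
It fails at once if a bystander is moved by more than 20 mm (distance of any of red_jar, dish, spatula from where it was at the start of the episode above 0.02 m).
It also fails if it takes over 69 s, if anything falls off the work surface, if the arm or the gripper's body presses on something with over 40 N, if the wrist force passes 120 N, or if a joint passes its speed limit or range.

## Robot

A 6-joint arm with a two-finger parallel gripper is mounted at the origin on the work surface. World frame = base frame: x ahead of the robot, y to its left, z up, the work surface at z = 0. Lengths are in m, angles in rad, forces in N, time in s.
With the tool pointing down it reaches from about 0.425 to 1.125 m from the base axis. Payload 14.9 kg.
Tool frame: the origin (TCP) lies at the very end of the fingers, on their centre line; the grasp point (between the pads) lies 19 mm behind it (env.grip_point_offset is the distance from the TCP to the grasp point, in m); z points along the fingers, y is the line along which they close (so a half turn about z gives the same grasp; the last joint's range is limited). The gripper opens to 91 mm and grips with 3 to 60 N. Pads are 32 mm wide; open, the fingers measure 118 mm over their backs; the gripper's body (76 mm by 178 mm) begins 60 mm behind the grasp point.
Start: joints at [-1.171, 0.379, 1.734, -0, 1.028, -0.033], TCP at [0.294, -0.635, 0.186] pointing down, gripper open.
Joint ranges: [-2.77, 2.77], [-0.74, 2.19], [0, 2.66], [-1.06, 4.2], [0.31, 2.87], [-3.08, 3.08]. Speed limits (rad/s): [1.89, 1.89, 2.39, 3.14, 3.14, 3.14].

## Interface

Orientations are given as [roll, pitch, yaw] about the fixed x, y, z axes, in that order (R = Rz(yaw) Ry(pitch) Rx(roll)).
In Python, from cell import env gives the robot as it stands.
- The arm moves only by the shell command python3 inch.py 'ROWS' [FORCE]. ROWS is 1 to 20 rows, parted by a bar, with the numbers parted by spaces; each row has 7 numbers: the finger opening in m, then dx, dy, dz in units of 50 mm, then a rotation vector rx, ry, rz in units of 0.05 rad; each row is the pose to reach, as a shift and turn from the pose commanded when the command began, along the tool's axes at that moment; what a row does not reach only later rows make up. A row lasts 1/10 s, in which the tool goes at most 0.05 m and 0.15 rad, less where a joint would pass 70% of its speed; a pose out of reach is approached as far as the arm can. The fingers move at their own pace and stop on an object; FORCE is the grip in N (left out, the last holds). Time passes only in rows, so rows that do not move let the fingers close. It prints the time, the measured TCP pose, the force, the opening and the grip force at its end. Input that does not fit is refused with a message, and nothing moves.
- env.get_state(): the state, without advancing time (a new reading comes with each control period).
- env.camera(name): name is "side" or "top"; returns the picture (480x640x3 uint8, red, green, blue); there is no depth.
- env.camera_info(name): a dict with "mtx" (3x3 intrinsics, pixels), "k1" (the pictures are not rectified: a ray, as slopes to the right and down, at radius r is drawn at 1 + k1 r^2 times it, then the intrinsics apply), "view" (4x4, takes a point from world to camera coordinates). Camera axes: x right, y up, looking along -z (the intrinsics and any distortion apply to the point x, -y, -z); pixel columns grow to the right and rows downward; lengths in m; the calibration is good to about 2 mm. A picture is of the moment at which its call begins. camera_info takes no time and is no camera call.
- env.hand_in(): hands the job in; it is judged then, once.
The state is a dict: "time_s": time; "joints": joint angles; "dq": joint speeds; "joint_efforts": joint torques, N m; "eef_pos": TCP position; "tcp_rot": TCP orientation; "ft_force": force on the tool from outside, world axes, zero at the start; "torque": the same for the moment, N m; "width": finger opening in m; "grasp_force": force on a finger pad.
Only numpy, scipy, OpenCV 4.12 (cv2) and the standard library are available. Lean on these libraries where they do the work, as an engineer would, in place of code of your own. Each camera call takes 0.05 s, during which the arm holds its last target. There are 200 camera calls.

## Working session

There is one attempt and no reset: what is moved stays moved. The work goes in short steps, Python scripts to look and compute and a shell command to move; the robot and the scene stay as the last step left them, time stands still between calls to the robot, and variables do not carry over. Pictures are saved under pics/ and viewed, at most 10 in all, crops included, and the job is handed in when it is done.

```bash
ls; mkdir -p pics; cat > h.py <<'E'
import numpy as np, cv2
from cell import env
def proj(name,P):
    c=env.camera_info(name);V=np.array(c["view"]);M=np.array(c["mtx"])
    P=np.atleast_2d(P);q=(V[:3,:3]@P.T).T+V[:3,3]
    s=np.c_[q[:,0]/-q[:,2],-q[:,1]/-q[:,2]];r=(s**2).sum(1,keepdims=True);s=s*(1+c["k1"]*r)
    return s*[M[0,0],M[1,1]]+[M[0,2],M[1,2]]
def ray(name,uv):
    c=env.camera_info(name);V=np.array(c["view"]);M=np.array(c["mtx"])
    d=(np.array(uv,float)-[M[0,2],M[1,2]])/[M[0,0],M[1,1]];s=d.copy()
    for _ in range(30): s=d/(1+c["k1"]*(s@s))
    D=V[:3,:3].T@np.array([s[0],-s[1],-1]);o=-V[:3,:3].T@V[:3,3]
    return o,D
def atz(name,uv,z):
    o,D=ray(name,uv);return o+D*(z-o[2])/D[2]
def snap(name,fn,crop=None,f=1):
    im=env.camera(name)[:,:,::-1]
    if crop: a,b,c,d=crop;im=im[b:d,a:c]
    cv2.imwrite("pics/"+fn,cv2.resize(im,None,fx=f,fy=f,interpolation=cv2.INTER_CUBIC))
E
python3 - <<'E'
from h import *
for n in("top","side"):
    snap(n,n+"0.png"); c=env.camera_info(n);print(c, ray(n,(320,240)))
s=env.get_state();print(s)
E
```

```text
cell.py
inch.py
pics
{'mtx': array([[473.29500938,   0.        , 321.31601021],
       [  0.        , 473.29500938, 242.70886908],
       [  0.        ,   0.        ,   1.        ]]), 'k1': 0.03765956784560784, 'view': array([[ 0.00740338, -0.99995661, -0.00565455,  0.0398151 ],
       [ 0.98192752,  0.00620026,  0.18915578, -0.62423455],
       [-0.18911251, -0.00695275,  0.98193081, -1.12484403],
       [ 0.        ,  0.        ,  0.        ,  1.        ]])} (array([0.39993624, 0.03586303, 1.22282171]), array([ 0.1947119 ,  0.00976864, -0.98083247]))
{'mtx': array([[531.12064641,   0.        , 310.37274872],
       [  0.        , 531.12064641, 236.15451928],
       [  0.        ,   0.        ,   1.        ]]), 'k1': -0.13057228886439254, 'view': array([[-0.91760393, -0.39686346,  0.02241482,  0.5671993 ],
       [ 0.27881554, -0.60241933,  0.74789895, -0.24312095],
       [-0.28331064,  0.69252461,  0.66343405, -1.0697367 ],
       [ 0.        ,  0.        ,  0.        ,  1.        ]])} (array([0.28518242, 0.81945891, 0.87881598]), array([ 0.26465824, -0.69535672, -0.66844302]))
{'time_s': 0.1, 'joints': array([-1.17128273e+00,  3.79392585e-01,  1.73471182e+00,  1.78423593e-05,
        1.02852638e+00, -3.32782321e-02]), 'dq': array([ 0.00142491, -0.00053049, -0.0013572 , -0.00026514,  0.00071483,
       -0.00092064]), 'joint_efforts': array([ 1.37459709e-03, -7.65035892e+01, -4.35290694e+01,  6.52786391e-02,
        3.98138759e-02, -1.02709419e-05]), 'eef_pos': array([ 0.29344606, -0.63509412,  0.1858336 ]), 'tcp_rot': array([-3.14055560e+00, -4.98055352e-05,  4.32782586e-01]), 'ft_force': array([-1.14297397,  0.35466044,  0.26455795]), 'torque': array([ 0.04133404,  0.03010824, -0.02366987]), 'grasp_force': 0.0, 'width': 0.09087174938071899}
```

View pics/top0.png

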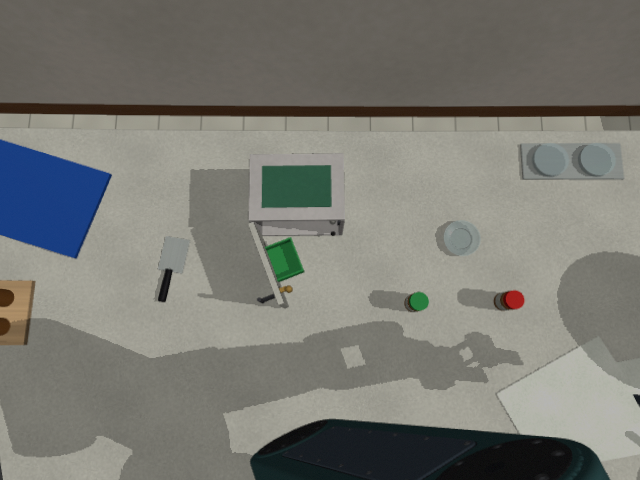

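View pics/side0.png

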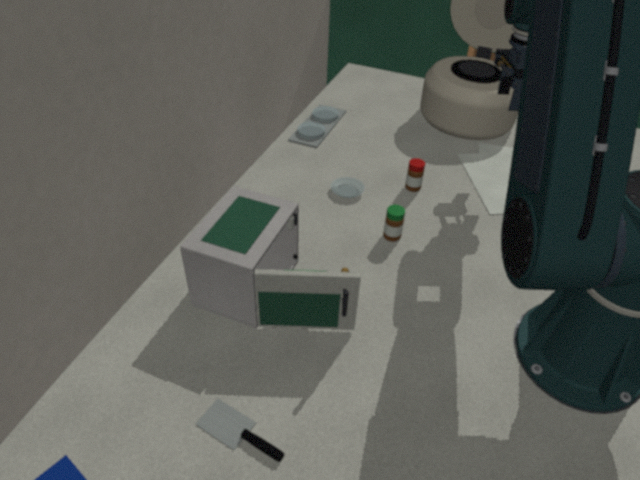

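The top view shows the green jar lid at (418,301), red at (514,299), cupboard roof (249–344, 154–221), and the door from about (252,222) to (285,306) with the rack at (285,258), strike (288,289) and handle near (266,299). I'll enlarge it.

```bash
python3 - <<'E'
from h import *
snap("top","t1.png",(235,145,435,315),4)
E
```

```text
(no output)
```

View pics/t1.png

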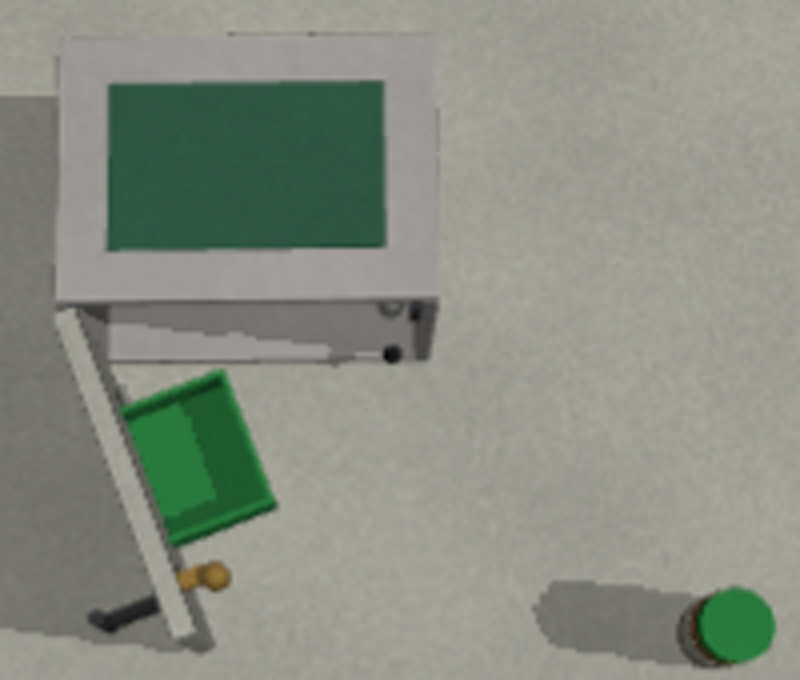

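The crop shows the lid centre at (736,625), rack rim front corners (222,370) and (276,507), door-top free corners (193,632)/(176,640), handle top (100,619) and roof corners (58,37),(436,37),(437,298),(57,302). I'll fit these to the model.

```bash
cat > fit.py <<'E'
from h import *
from scipy.optimize import least_squares
def full(u): return np.array([235,145])+(np.array(u)+.5)/4-.5
model=np.array([[.068,-.051,.1],[.068,-.139,.1],[0,-.2,.168],[-.014,-.2,.168],[-.049,-.172,.165],[-.014,0,.168]])
pix=full(np.array([[222,370],[276,507],[193,632],[176,640],[100,619],[57,316]]))
def W(p,m):
    c,s=np.cos(p[2]),np.sin(p[2]);m=np.atleast_2d(m)
    return np.c_[p[0]+c*m[:,0]-s*m[:,1],p[1]+s*m[:,0]+c*m[:,1],m[:,2]]
f=lambda p:(proj("top",W(p,model))-pix).ravel()
r=least_squares(f,[.75,.15,-1.2]);p=r.x
print("hinge",p,"res px",r.fun.round(1))
cm=np.array([[.08,.11,.175],[.08,-.11,.175],[-.08,-.11,.175],[-.08,.11,.175]])
cp=full(np.array([[60,37],[436,37],[437,298],[57,302]]))
rc=least_squares(lambda p:(proj("top",W(p,cm))-cp).ravel(),[.8,.05,0]);print("cab",rc.x,rc.fun.round(1),"door",rc.x[2]-p[2])
c,s=np.cos(rc.x[2]),np.sin(rc.x[2]);print("hinge in cab",np.array([[c,s],[-s,c]])@(p[:2]-rc.x[:2]))
print("rack",W(p,[.032,-.095,.07]),"handle",W(p,[-.049,-.172,.15]))
j=atz("top",full((736,625)),.085);print("jar",j, "side px",proj("side",[j[:2].tolist()+[.085]]),"side handle",proj("side",W(p,[-.049,-.172,.165])))
print("red",atz("top",(513.5,299.5),.085))
E
python3 fit.py
```

```text
hinge [ 0.65244943  0.19874161 -1.19478762] res px [ 1.1 -0.2  0.5 -0.8  1.   0.5 -0.7  0.8 -0.7 -0.  -1.  -0.4]
cab [0.73384415 0.10147868 0.0122602 ] [-0.  -0.2  0.1 -0.8  0.8  0.7 -0.9  0.2] door 1.2070478270735399
hinge in cab [-0.08019617  0.09825351]
rack [[0.5758371  0.13409216 0.07      ]] handle [[0.47447241 0.18115807 0.15      ]]
jar [ 0.47932958 -0.18909936  0.085     ] side px [[394.83157372 208.04017928]] side handle [[345.17305489 288.96920915]]
red [ 0.48476346 -0.41297435  0.085     ]
```

```bash
cat >> h.py <<'E'
from scipy.spatial.transform import Rotation as Ro
def to(x,y,z,yaw):
    s=env.get_state();R=Ro.from_euler('xyz',s["tcp_rot"])
    T=Ro.from_euler('xyz',[np.pi,0,yaw])
    print("t",s["time_s"],"shift",R.inv().apply(np.array([x,y,z])-s["eef_pos"]).round(4),"rot",(R.inv()*T).as_rotvec().round(4))
E
python3 -c "
from h import *
to(.4795,-.189,.186,1.947)"
```

```text
t 0.15 shift [ 3.56e-01 -3.27e-01  2.00e-04] rot [-7.0000e-04 -6.0000e-04 -1.5142e+00]
```

Units first: shifts go in units of 50 mm and turns go in units of 0.05 rad. So 0.356 m is 7.12, -0.327 m is -6.54, -1.514 rad is -30.28.

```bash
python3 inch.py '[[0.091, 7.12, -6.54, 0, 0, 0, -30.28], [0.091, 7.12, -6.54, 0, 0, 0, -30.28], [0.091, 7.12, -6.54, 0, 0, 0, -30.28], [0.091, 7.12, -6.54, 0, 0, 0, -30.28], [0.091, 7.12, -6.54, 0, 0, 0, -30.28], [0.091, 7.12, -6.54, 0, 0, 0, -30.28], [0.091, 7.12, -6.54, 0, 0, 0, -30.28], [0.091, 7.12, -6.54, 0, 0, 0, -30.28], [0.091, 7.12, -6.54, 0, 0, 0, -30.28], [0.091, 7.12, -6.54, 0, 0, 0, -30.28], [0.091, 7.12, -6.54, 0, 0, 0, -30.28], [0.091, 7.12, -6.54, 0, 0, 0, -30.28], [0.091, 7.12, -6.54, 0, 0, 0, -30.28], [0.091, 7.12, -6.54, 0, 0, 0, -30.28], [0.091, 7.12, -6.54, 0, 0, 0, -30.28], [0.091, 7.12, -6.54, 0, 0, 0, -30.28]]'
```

```text
refused: ROWS must be rows parted by a bar, with the numbers parted by spaces. Nothing was moved.
```

The call was refused and nothing moved: it wants rows parted by a bar, with the numbers parted by spaces. Same move again in that form.

```bash
python3 inch.py '0.091 7.12 -6.54 0 0 0 -30.28 | 0.091 7.12 -6.54 0 0 0 -30.28 | 0.091 7.12 -6.54 0 0 0 -30.28 | 0.091 7.12 -6.54 0 0 0 -30.28 | 0.091 7.12 -6.54 0 0 0 -30.28 | 0.091 7.12 -6.54 0 0 0 -30.28 | 0.091 7.12 -6.54 0 0 0 -30.28 | 0.091 7.12 -6.54 0 0 0 -30.28 | 0.091 7.12 -6.54 0 0 0 -30.28 | 0.091 7.12 -6.54 0 0 0 -30.28 | 0.091 7.12 -6.54 0 0 0 -30.28 | 0.091 7.12 -6.54 0 0 0 -30.28 | 0.091 7.12 -6.54 0 0 0 -30.28 | 0.091 7.12 -6.54 0 0 0 -30.28 | 0.091 7.12 -6.54 0 0 0 -30.28 | 0.091 7.12 -6.54 0 0 0 -30.28'; python3 -c "
from h import *
to(.4795,-.189,.046,1.947)"
```

```text
time_s: 1.75
eef_pos: [0.4794, -0.1899, 0.1864]
tcp_rot: [-3.142, -0.0, 1.945]
ft_force: [0.5, -0.3, -0.2]
width: 0.0911
grasp_force: 0.0
t 1.75 shift [0.0007 0.0004 0.1404] rot [-0.0001 -0.0001 -0.0016]
```

```bash
python3 inch.py '0.091 0.02 0 0.8 0 0 0 | 0.091 0.02 0 1.6 0 0 0 | 0.091 0.02 0 2.4 0 0 0 | 0.091 0.02 0 2.8 0 0 0 | 0.091 0.02 0 2.8 0 0 0 | 0.03 0.02 0 2.8 0 0 0 | 0.03 0.02 0 2.8 0 0 0 | 0.03 0.02 0 2.8 0 0 0 | 0.03 0.02 0 2.8 0 0 0 | 0.03 0.02 0 2.8 0 0 0 | 0.03 0.02 0 2.8 0 0 0 | 0.03 0.02 0 2.8 0 0 0' 15; python3 -c "
from h import *
to(.4795,-.189,.19,1.947)"
```

```text
time_s: 2.95
eef_pos: [0.4793, -0.1885, 0.0466]
tcp_rot: [3.141, 0.0, 1.947]
ft_force: [-1.0, -0.3, 4.5]
width: 0.0453
grasp_force: 15.0
t 2.95 shift [-0.0006 -0.     -0.1434] rot [ 0.0001  0.0002 -0.0001]
```

```bash
python3 inch.py '0.03 0 0 -1 0 0 0 | 0.03 0 0 -2 0 0 0 | 0.03 0 0 -3 0 0 0 | 0.03 0 0 -3.1 0 0 0 | 0.03 0 0 -3.1 0 0 0'; python3 -c "
from h import *
to(.576,.134,.2,1.947)"
```

```text
time_s: 3.45
eef_pos: [0.4798, -0.1886, 0.2025]
tcp_rot: [3.14, 0.002, 1.947]
ft_force: [-0.4, -0.4, -2.1]
width: 0.0454
grasp_force: 15.0
t 3.45 shift [0.2647 0.2079 0.0024] rot [ 0.0018  0.0018 -0.0002]
```

Converted, 0.265 m is 5.3, 0.255 m is 5.1.

```bash
python3 inch.py '0.03 0.2 0.2 0 0 0 0 | 0.03 0.7 0.6 0 0 0 0 | 0.03 1.3 1.1 0 0 0 0 | 0.03 2 1.6 0 0 0 0 | 0.03 2.7 2.1 0 0 0 0 | 0.03 3.4 2.7 0 0 0 0 | 0.03 4.1 3.2 0 0 0 0 | 0.03 4.7 3.7 0 0 0 0 | 0.03 5.1 4 0 0 0 0 | 0.03 5.3 4.16 0 0 0 0 | 0.03 5.3 4.16 0 0 0 0 | 0.03 5.3 4.16 0 0 0 0'; python3 -c "
from h import *
to(.576,.134,.118,1.947)
snap('top','t2.png',(235,145,435,315),4)"
```

```text
time_s: 4.65
eef_pos: [0.5746, 0.1341, 0.2002]
tcp_rot: [-3.14, -0.0, 1.947]
ft_force: [0.1, -0.1, -0.5]
width: 0.0456
grasp_force: 15.0
t 4.65 shift [-0.0006  0.0014  0.0822] rot [-0.002  -0.0002  0.0001]
```

View pics/t2.png

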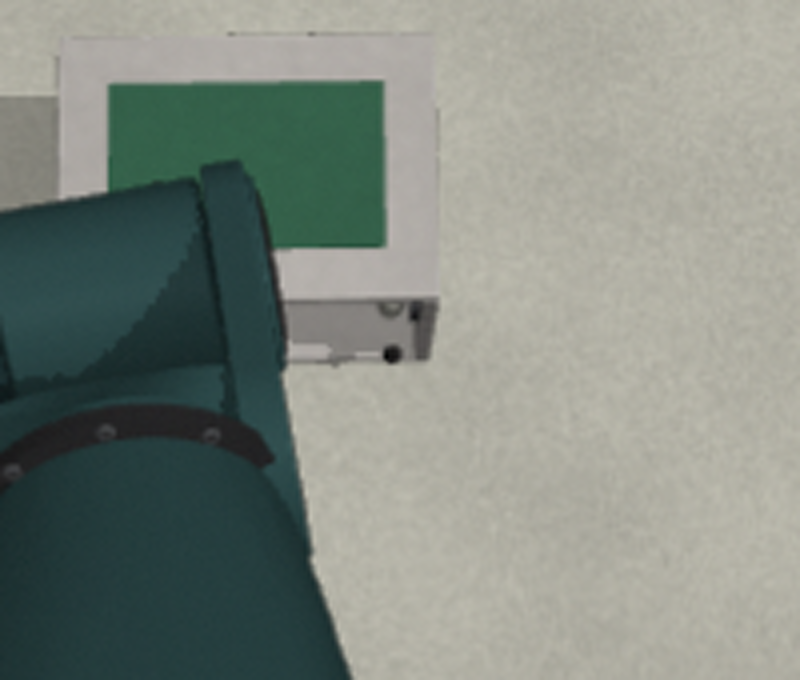

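The arm hides the rack from above; I'll go by the fit (about 9 mm of clearance) and watch the force.

```bash
python3 inch.py '0.03 0 0.02 0.4 0 0 0 | 0.03 0 0.02 0.8 0 0 0 | 0.03 0 0.02 1.2 0 0 0 | 0.03 0 0.02 1.4 0 0 0 | 0.03 0 0.02 1.5 0 0 0 | 0.03 0 0.02 1.58 0 0 0 | 0.03 0 0.02 1.62 0 0 0 | 0.03 0 0.02 1.62 0 0 0 | 0.03 0 0.02 1.62 0 0 0'; python3 -c "
from h import *
to(.576,.134,.118,1.947)
snap('side','s2.png',(220,180,380,340),4)"
```

```text
time_s: 5.6
eef_pos: [0.5766, 0.1349, 0.121]
tcp_rot: [3.141, 0.0, 1.947]
ft_force: [-0.0, 0.7, -1.2]
width: 0.0454
grasp_force: 15.0
t 5.6 shift [-0.0006 -0.0009  0.003 ] rot [ 0.0007  0.0001 -0.0001]
```

View pics/s2.png

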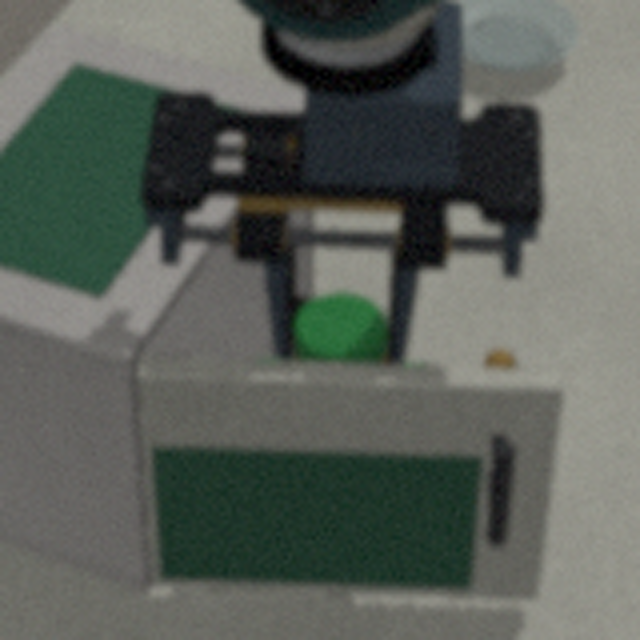

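The side view shows the jar upright between the fingers, just behind the unmoved door (green lid at (340,330), door top edge at row ~370). I'll lower the last millimetres and release.

Converted, 0.003 m is 0.06, 0.002 m is 0.04.

```bash
python3 inch.py '0.03 0 0 0.02 0 0 0 | 0.03 0 0 0.04 0 0 0 | 0.03 0 0 0.06 0 0 0 | 0.03 0 0 0.06 0 0 0 | 0.03 0 0 0.06 0 0 0'
```

```text
time_s: 6.15
eef_pos: [0.5763, 0.1348, 0.1174]
tcp_rot: [-3.141, -0.0, 1.947]
ft_force: [0.9, -0.3, -1.4]
width: 0.0454
grasp_force: 15.0
```

Converted, 0.0015 m is 0.03, 0.001 m is 0.02.

```bash
python3 inch.py '0.03 0 0 0.02 0 0 0 | 0.03 0 0 0.03 0 0 0 | 0.03 0 0 0.03 0 0 0'
```

```text
time_s: 6.45
eef_pos: [0.5767, 0.1349, 0.1166]
tcp_rot: [3.141, 0.0, 1.947]
ft_force: [-2.5, -1.6, 7.8]
width: 0.0453
grasp_force: 15.0
```

Converted, -0.12 m is -2.4, -0.1 m is -2.

```bash
python3 inch.py '0.075 0 0 -0.01 0 0 0 | 0.075 0 0 -0.01 0 0 0 | 0.075 0 0 -0.01 0 0 0 | 0.075 0 0 -0.01 0 0 0 | 0.075 0 0 -0.01 0 0 0 | 0.075 0 0 -0.4 0 0 0 | 0.075 0 0 -1.2 0 0 0 | 0.075 0 0 -2 0 0 0 | 0.075 0 0 -2.4 0 0 0 | 0.075 0 0 -2.4 0 0 0'; python3 -c "
from h import *
to(.576,.134,.118,1.947)"
```

```text
time_s: 7.45
eef_pos: [0.578, 0.1352, 0.2392]
tcp_rot: [3.137, 0.001, 1.947]
ft_force: [-0.0, -0.3, -0.8]
width: 0.075
grasp_force: 0.0
t 7.45 shift [-0.0003 -0.0029  0.1212] rot [ 0.005   0.0009 -0.0002]
```

```bash
cat > arc.py <<'E'
from h import *
P=(.6524,.1987)
def pt(ang,mx,my,z,cab=.0123):
    f=cab-ang;c,s=np.cos(f),np.sin(f)
    return P[0]+c*mx-s*my,P[1]+s*mx+c*my,z,np.pi+f
def arc(mx,my,z,angs):
    for a in angs: print(round(a,2),end=' ');to(*pt(a,mx,my,z))
E
python3 -c "
from arc import *
print(pt(1.207,-.06,-.13,.12))
arc(-.06,-.13,.12,[1.207])
"
```

```text
(np.float64(0.5094487369556491), np.float64(0.20675831210768045), 0.12, 1.946892653589793)
1.21 t 7.45 shift [ 0.0918 -0.0381  0.1189] rot [ 0.005   0.0009 -0.0001]
```

```bash
python3 inch.py '0.0 0.8 -0.3 0 0 0 0 | 0.0 1.6 -0.6 0 0 0 0 | 0.0 1.84 -0.76 0 0 0 0 | 0.0 1.84 -0.76 0 0 0 0 | 0.0 1.84 -0.76 0.8 0 0 0 | 0.0 1.84 -0.76 1.6 0 0 0 | 0.0 1.84 -0.76 2.3 0 0 0 | 0.0 1.84 -0.76 2.38 0 0 0 | 0.0 1.84 -0.76 2.38 0 0 0 | 0.0 1.84 -0.76 2.38 0 0 0' 5; python3 -c "
from arc import *
snap('top','t3.png',(235,145,435,315),4)
arc(-.035,-.13,.12,[1.2,1.1,1.0,.9,.8,.7,.6,.5,.4,.3])"
```

```text
time_s: 8.45
eef_pos: [0.5085, 0.2065, 0.1185]
tcp_rot: [3.14, 0.0, 1.946]
ft_force: [0.1, 0.6, 0.0]
width: 0.0005
grasp_force: 0.0
1.2 t 8.5 shift [-0.0261  0.0006 -0.0013] rot [ 0.0025  0.0001 -0.0073]
1.1 t 8.5 shift [-0.0393 -0.0021 -0.0013] rot [ 0.0025  0.0002 -0.1073]
1.0 t 8.5 shift [-0.0527 -0.0036 -0.0013] rot [ 0.0025  0.0004 -0.2073]
0.9 t 8.5 shift [-0.0662 -0.0036 -0.0013] rot [ 0.0025  0.0005 -0.3073]
0.8 t 8.5 shift [-0.0795 -0.0024 -0.0013] rot [ 0.0025  0.0006 -0.4073]
0.7 t 8.5 shift [-0.0928  0.0002 -0.0013] rot [ 0.0024  0.0007 -0.5073]
0.6 t 8.5 shift [-0.1056  0.0041 -0.0013] rot [ 0.0024  0.0009 -0.6073]
0.5 t 8.5 shift [-0.1181  0.0093 -0.0013] rot [ 0.0024  0.001  -0.7073]
0.4 t 8.5 shift [-0.1299  0.0157 -0.0012] rot [ 0.0023  0.0011 -0.8073]
0.3 t 8.5 shift [-0.1411  0.0232 -0.0012] rot [ 0.0023  0.0012 -0.9073]
```

View pics/t3.png

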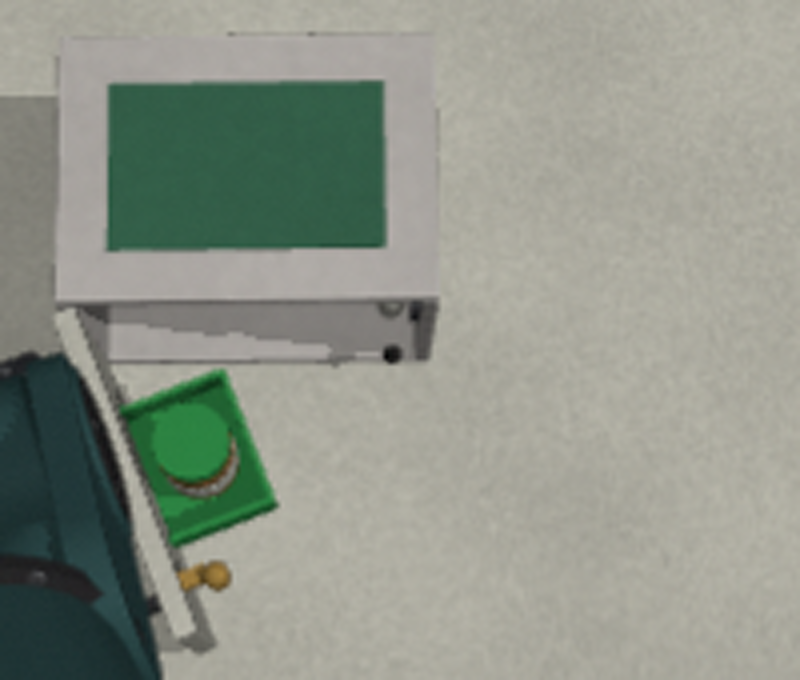

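The jar stands upright in the rack (lid at (190,443)), and the door has not moved. Now I'll swing it shut along the arc.

Converted, -0.141 m is -2.82, -0.136 m is -2.72, -0.9 rad is -18.

```bash
python3 inch.py '0 -0.3 0 0 0 0 0 | 0 -0.52 0 0 0 0 0 | 0 -0.62 0 0 0 0 -0.8 | 0 -0.78 -0.04 0 0 0 -2 | 0 -0.96 -0.06 0 0 0 -3.4 | 0 -1.14 -0.08 0 0 0 -4.8 | 0 -1.32 -0.08 0 0 0 -6.2 | 0 -1.52 -0.06 0 0 0 -7.6 | 0 -1.72 -0.02 0 0 0 -9 | 0 -1.9 0.02 0 0 0 -10.4 | 0 -2.08 0.08 0 0 0 -11.8 | 0 -2.24 0.14 0 0 0 -13.2 | 0 -2.4 0.2 0 0 0 -14.4 | 0 -2.52 0.26 0 0 0 -15.4 | 0 -2.62 0.32 0 0 0 -16.4 | 0 -2.72 0.4 0 0 0 -17.2 | 0 -2.82 0.46 0 0 0 -18 | 0 -2.82 0.46 0 0 0 -18'; python3 -c "
from arc import *
cv2.imwrite('pics/t4.png',cv2.resize(env.camera('top')[145:315,235:435,::-1],None,fx=4,fy=4))
arc(-.030,-.13,.12,[.3,.25,.2,.15,.1])"
```

```text
time_s: 10.3
eef_pos: [0.5812, 0.0827, 0.1175]
tcp_rot: [3.141, 0.001, 2.847]
ft_force: [0.5, 0.1, 0.0]
width: 0.0005
grasp_force: 0.0
0.3 t 10.35 shift [-0.0058  0.0014 -0.0026] rot [ 0.0002  0.0006 -0.0088]
0.25 t 10.35 shift [-0.0124  0.0001 -0.0026] rot [ 0.0002  0.0006 -0.0588]
0.2 t 10.35 shift [-0.019  -0.0008 -0.0026] rot [ 0.0002  0.0006 -0.1088]
0.15 t 10.35 shift [-0.0256 -0.0015 -0.0026] rot [ 0.0002  0.0006 -0.1588]
0.1 t 10.35 shift [-0.0323 -0.0017 -0.0026] rot [ 2.000e-04  6.000e-04 -2.088e-01]
```

View pics/t4.png

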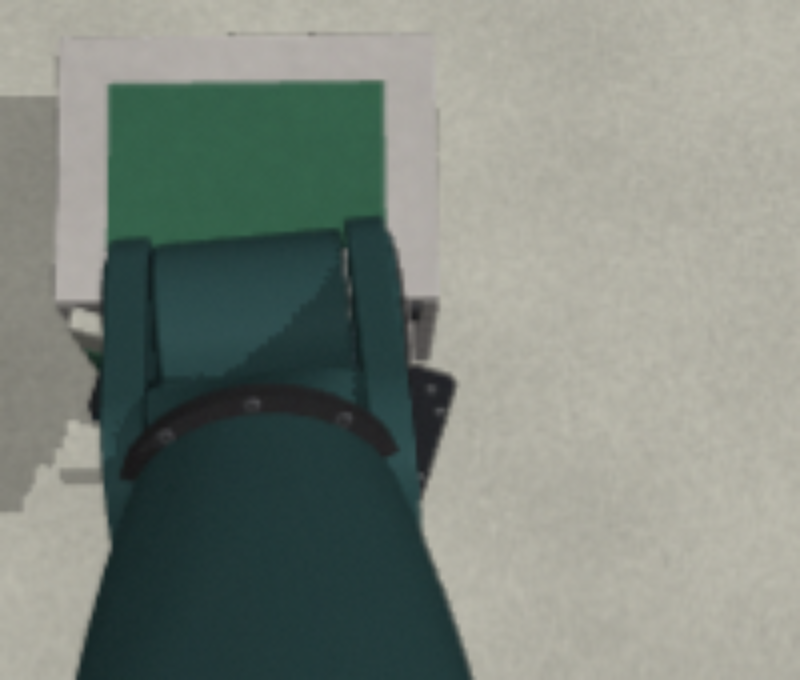

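The top view is mostly arm; the door's hinge end at (85,320) has swung in. I'll continue slowly, reading the force.

Converted, -0.018 m is -0.36, -0.015 m is -0.3, -0.1 rad is -2.

```bash
python3 inch.py '0 -0.06 0 0 0 0 -0.2 | 0 -0.12 0 0 0 0 -0.2 | 0 -0.18 0 0 0 0 -0.7 | 0 -0.24 0 0 0 0 -1.2 | 0 -0.3 0 0 0 0 -1.6 | 0 -0.36 0 0 0 0 -2'; python3 inch.py '0 -0.02 0 0 0 0 -0.2 | 0 -0.04 0 0 0 0 -0.4 | 0 -0.04 0 0 0 0 -0.4';python3 inch.py '0 -0.02 0 0 0 0 -0.2 | 0 -0.04 0 0 0 0 -0.4 | 0 -0.04 0 0 0 0 -0.4'
```

```text
time_s: 10.95
eef_pos: [0.5978, 0.0785, 0.1169]
tcp_rot: [3.142, -0.0, 2.949]
ft_force: [-0.5, -0.2, -1.0]
width: 0.0006
grasp_force: 0.3
time_s: 11.25
eef_pos: [0.5997, 0.0782, 0.1169]
tcp_rot: [3.142, 0.0, 2.967]
ft_force: [0.5, 0.3, 0.0]
width: 0.0006
grasp_force: 0.0
time_s: 11.55
eef_pos: [0.6016, 0.0778, 0.1169]
tcp_rot: [3.142, 0.0, 2.987]
ft_force: [0.2, -0.0, -0.3]
width: 0.0004
grasp_force: 0.0
```

```bash
python3 inch.py '0 -0.02 0 0 0 0 -0.2 | 0 -0.02 0 0 0 0 -0.2' | grep -E "pos|ft"; python3 inch.py '0 -0.02 0 0 0 0 -0.2 | 0 -0.02 0 0 0 0 -0.2'| grep -E "pos|ft"; python3 inch.py '0 -0.02 0 0 0 0 -0.2 | 0 -0.02 0 0 0 0 -0.2'| grep -E "pos|ft"; python3 inch.py '0 -0.02 0 0 0 0 -0.2 | 0 -0.02 0 0 0 0 -0.2'| grep -E "pos|ft"
```

```text
eef_pos: [0.6026, 0.0777, 0.1169]
ft_force: [-0.1, 0.3, 0.1]
eef_pos: [0.6036, 0.0775, 0.1169]
ft_force: [0.6, 0.5, -0.2]
eef_pos: [0.604, 0.0773, 0.1169]
ft_force: [-4.9, -0.7, 3.9]
eef_pos: [0.6045, 0.0771, 0.1168]
ft_force: [-8.1, -2.0, 4.8]
```

```bash
for i in 1 2 3; do python3 inch.py '0 -0.02 0 0 0 0 -0.16 | 0 -0.02 0 0 0 0 -0.16' | grep -E "pos|ft"; done
```

```text
eef_pos: [0.6051, 0.0769, 0.1167]
ft_force: [-11.1, -1.6, 7.7]
eef_pos: [0.6059, 0.0766, 0.1167]
ft_force: [-12.0, -2.9, 7.9]
eef_pos: [0.6067, 0.0765, 0.1166]
ft_force: [-11.8, -4.1, 8.8]
```

```bash
for i in 1 2 3; do python3 inch.py '0 -0.02 0 0 0 0 -0.16 | 0 -0.02 0 0 0 0 -0.16' | grep -E "pos|ft"; done
```

```text
eef_pos: [0.6077, 0.0763, 0.1165]
ft_force: [-12.1, -4.5, 6.9]
eef_pos: [0.6087, 0.0761, 0.1164]
ft_force: [-10.0, -5.9, 6.0]
eef_pos: [0.6099, 0.0761, 0.1163]
ft_force: [-8.1, -4.9, 2.4]
```

Past the peak; the force is falling towards the crest.

```bash
for i in 1 2; do python3 inch.py '0 -0.02 0 0 0 0 -0.16 | 0 -0.02 0 0 0 0 -0.16' | grep -E "pos|ft"; done
```

```text
eef_pos: [0.6113, 0.0762, 0.1163]
ft_force: [-6.2, -2.9, 0.4]
eef_pos: [0.6134, 0.0765, 0.1168]
ft_force: [-0.6, -0.3, 0.1]
```

Converted, -0.0005 m is -0.01.

```bash
python3 inch.py '0 -0.01 0 0 0 0 0 | 0 -0.01 0 0 0 0 0' | grep -E "pos|ft"; python3 inch.py '0 0.4 0 0 0 0 0 | 0 0.8 0 0 0 0 0 | 0 1.2 0 0 0 0 0 | 0 1.2 0 -0.8 0 0 0 | 0 1.2 0 -1.6 0 0 0 | 0 1.2 0 -2.2 0 0 0 | 0 1.2 0 -2.2 0 0 0 | 0 1.2 0 -2.2 0 0 0'; python3 -c "
from arc import *
snap('side','s5.png',(170,180,330,340),4)
arc(-.049,-.172,.135,[.06])"
```

```text
eef_pos: [0.6144, 0.0766, 0.1171]
ft_force: [0.0, -0.9, 0.3]
time_s: 14.95
eef_pos: [0.5543, 0.0796, 0.2273]
tcp_rot: [3.141, 0.001, 3.091]
ft_force: [0.3, -0.4, -1.3]
width: 0.001
grasp_force: 0.0
0.06 t 15.0 shift [-0.0441 -0.0482  0.0913] rot [-0.     -0.0004 -0.0031]
```

View pics/s5.png

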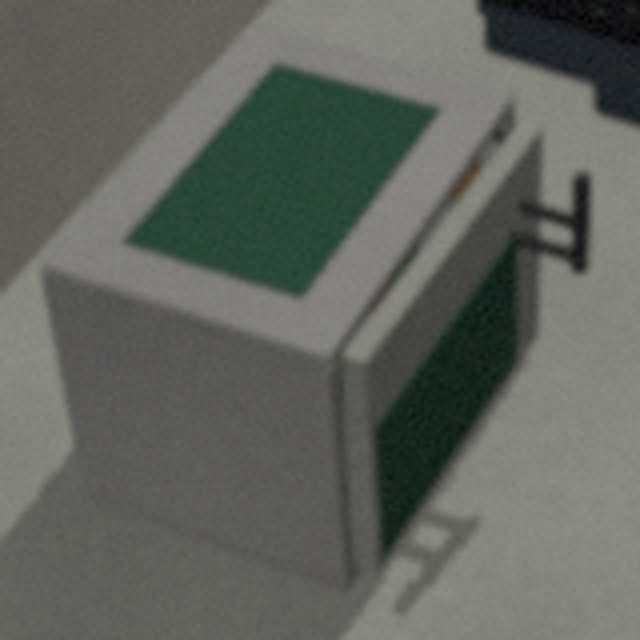

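The door is shut against the catch, with a small gap; the handle top is at crop (583,178) and its lower end at (581,268). I'll work out the angle.

```bash
python3 -c "
from arc import *
px=lambda u:np.array([170,180])+(np.array(u)+.5)/4-.5
print(px((583,178)),px((581,268)))
for a in (.02,.05,.08,.11,.14): print(a,[proj('side',[pt(a,-.049,-.172,z)[:3]]).round(1).tolist() for z in (.165,.1)])
"
```

```text
[315.375 224.125] [314.875 246.625]
0.02 [[[314.0, 221.0]], [[313.2, 243.9]]]
0.05 [[[316.0, 222.1]], [[315.1, 245.0]]]
0.08 [[[317.9, 223.2]], [[317.0, 246.1]]]
0.11 [[[319.8, 224.4]], [[318.8, 247.3]]]
0.14 [[[321.6, 225.6]], [[320.5, 248.6]]]
```

```bash
python3 -c "
from arc import *
arc(-.049,-.172,.135,[.05])"; python3 inch.py '0.05 -0.4 -0.5 0 0 0 0 | 0.05 -0.88 -0.96 0 0 0 0 | 0.05 -0.88 -0.96 0 0 0 0 | 0.05 -0.88 -0.96 0 0 0 0 | 0.05 -0.88 -0.96 0.2 0 0 0'
```

```text
0.05 t 15.0 shift [-0.0458 -0.0486  0.0913] rot [-0.     -0.0004 -0.0131]
time_s: 15.5
eef_pos: [0.5954, 0.0298, 0.2166]
tcp_rot: [3.141, 0.0, 3.091]
ft_force: [-0.8, 0.0, -0.4]
width: 0.0375
grasp_force: 0.0
```

Converted, 0.08 m is 1.6, 0.075 m is 1.5.

```bash
python3 inch.py '0.06 0 0 0.4 0 0 0 | 0.06 0 0 0.8 0 0 0 | 0.06 0 0 1.2 0 0 0 | 0.06 0 0 1.5 0 0 0 | 0.06 0 0 1.6 0 0 0 | 0.06 0 0 1.6 0 0 0'; python3 inch.py '0 0 0 0 0 0 0 | 0 0 0 0 0 0 0 | 0 0 0 0 0 0 0 | 0 0 0 0 0 0 0 | 0 0 0 0 0 0 0 | 0 0 0 0 0 0 0 | 0 0 0 0 0 0 0 | 0 0 0 0 0 0 0 | 0 0 0 0 0 0 0 | 0 0 0 0 0 0 0' 20; python3 -c "
from arc import *
arc(-.049,-.172,.135,[.05,.1,.15,.2,.25,.3,.4,.5,.6,.7,.8,.9,1,1.1,1.2,1.3,1.4])"
```

```text
time_s: 16.1
eef_pos: [0.595, 0.0297, 0.1362]
tcp_rot: [-3.142, -0.001, 3.091]
ft_force: [0.5, -1.3, 0.4]
width: 0.0598
grasp_force: 0.0
time_s: 17.1
eef_pos: [0.5963, 0.0297, 0.1377]
tcp_rot: [3.141, 0.001, 3.091]
ft_force: [0.3, 3.6, 6.4]
width: 0.0004
grasp_force: 3.1
0.05 t 17.1 shift [-0.0007 -0.001   0.0027] rot [ 0.0005  0.0014 -0.0132]
0.1 t 17.1 shift [0.0078 0.0016 0.0026] rot [0.0006 0.0014 0.0368]
0.15 t 17.1 shift [0.0163 0.0045 0.0026] rot [0.0006 0.0014 0.0868]
0.2 t 17.1 shift [0.0245 0.0079 0.0026] rot [0.0006 0.0014 0.1368]
0.25 t 17.1 shift [0.0326 0.0117 0.0026] rot [0.0007 0.0014 0.1868]
0.3 t 17.1 shift [0.0405 0.0159 0.0026] rot [0.0007 0.0013 0.2368]
0.4 t 17.1 shift [0.0556 0.0255 0.0026] rot [0.0008 0.0013 0.3368]
0.5 t 17.1 shift [0.0697 0.0365 0.0026] rot [0.0008 0.0013 0.4368]
0.6 t 17.1 shift [0.0826 0.0489 0.0026] rot [0.0009 0.0012 0.5368]
0.7 t 17.1 shift [0.0942 0.0625 0.0026] rot [0.001  0.0012 0.6368]
0.8 t 17.1 shift [0.1044 0.0772 0.0026] rot [0.001  0.0012 0.7368]
0.9 t 17.1 shift [0.1131 0.0928 0.0025] rot [0.0011 0.0011 0.8368]
1 t 17.1 shift [0.1201 0.1092 0.0025] rot [0.0012 0.0011 0.9368]
1.1 t 17.1 shift [0.1255 0.1263 0.0025] rot [1.2000e-03 1.0000e-03 1.0368e+00]
1.2 t 17.1 shift [0.1292 0.1438 0.0026] rot [1.3000e-03 1.0000e-03 1.1368e+00]
1.3 t 17.1 shift [0.1311 0.1615 0.0026] rot [1.3000e-03 9.0000e-04 1.2368e+00]
1.4 t 17.1 shift [0.1312 0.1794 0.0026] rot [1.4000e-03 8.0000e-04 1.3368e+00]
```

The fingers closed on nothing, so I'll look.

```bash
python3 -c "
from h import *
snap('side','s6.png',(220,150,370,300),4)"
```

```text
(no output)
```

View pics/s6.png

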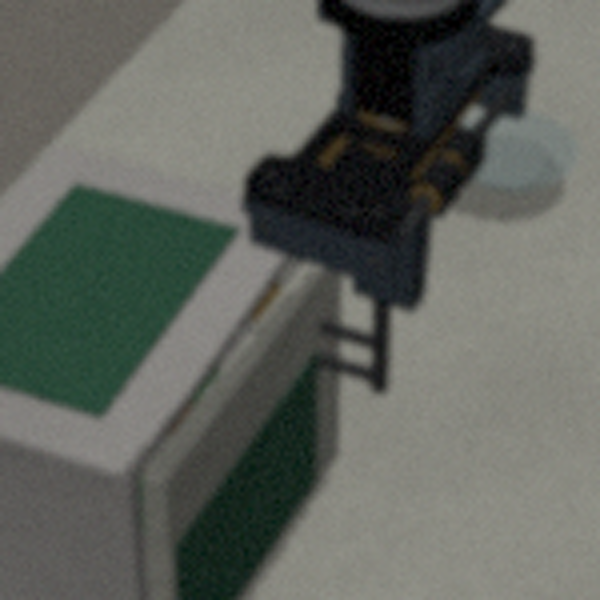

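```bash
python3 -c "
from arc import *
f=lambda P:((proj('side',[P])[0]-[220,150])*4).round(0)
s=env.get_state();print(s['eef_pos'],s['width'],s['ft_force'],s['torque'],s['grasp_force'])
for z in (.137,.165,.19,.21): print(z,f([.5963,.0297,z]))
for a in (.03,.06,.09): print(a,[f(pt(a,-.049,-.172,z)[:3]) for z in (.165,.135,.1)], [f(pt(a,0,-.2,z)[:3]) for z in (.168,.01)])
snap('side','s7.png',(275,190,355,265),8)
"
```

```text
[0.59628399 0.02970226 0.13766527] 0.000329328264486841 [0.16412073 2.2597938  6.09922629] [ 0.68981571 -0.17933    -0.01618585] 3.1161521435498685
0.137 [383. 330.]
0.165 [384. 290.]
0.19 [386. 253.]
0.21 [387. 222.]
0.03 [array([379., 285.]), array([377., 328.]), array([375., 377.])] [array([317., 225.]), array([315., 436.])]
0.06 [array([387., 290.]), array([385., 333.]), array([383., 381.])] [array([327., 228.]), array([324., 440.])]
0.09 [array([394., 294.]), array([392., 338.]), array([390., 386.])] [array([337., 232.]), array([333., 443.])]
```

View pics/s7.png

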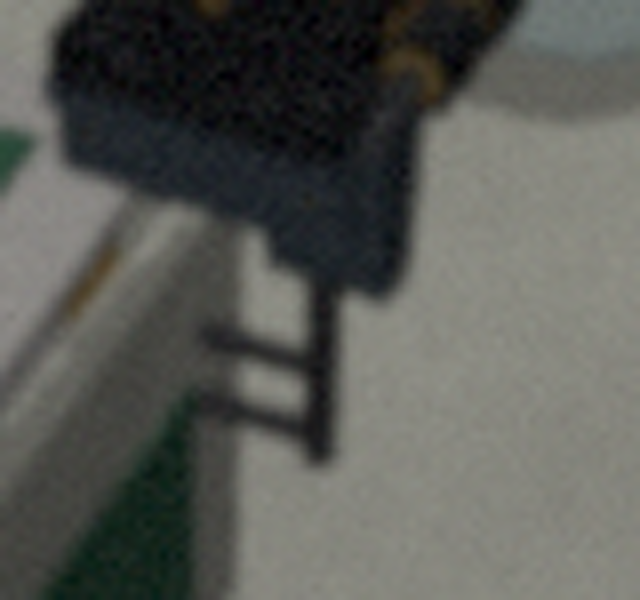

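s6 and s7 show the door still shut (bar at s7 column 320, rows 290–460, upper stub at row ~340). The fingertips aren't visible around the bar where I expected them. I'll open the fingers and difference the images to find out what moves.

```bash
python3 -c "
from h import *
np.save('a.npy',np.mean([env.camera('side').astype(float) for _ in range(4)],0))"
python3 inch.py '0.06 0 0 0 0 0 0 | 0.06 0 0 0 0 0 0 | 0.06 0 0 0 0 0 0 | 0.06 0 0 0 0 0 0 | 0.06 0 0 0 0 0 0 | 0.06 0 0 0 0 0 0 | 0.06 0 0 0 0 0 0'
python3 -c "
from arc import *
a=np.load('a.npy');b=np.mean([env.camera('side').astype(float) for _ in range(4)],0)
np.save('b.npy',b)
g=lambda i:i.mean(2)[196:254:2,296:344:2].round().astype(int)
print('closed');[print(196+2*i,*('%3d'%v for v in r)) for i,r in enumerate(g(a))]
print('open');[print(196+2*i,*('%3d'%v for v in r)) for i,r in enumerate(g(b))]
for y in (.0,.03,.06,.115): print(y,[proj('side',[[.5963,y,z]])[0].round(0).tolist() for z in (.137,.165,.2,.217)])
"
```

```text
time_s: 18.1
eef_pos: [0.5955, 0.0294, 0.1369]
tcp_rot: [3.142, -0.0, 3.091]
ft_force: [-0.2, -0.1, -1.1]
width: 0.0536
grasp_force: 0.0
closed
196  14  20  12  18  15  17  20  18  15  13  16  11  18  15  37  42  34  21  11  26  70  92  98  99
198  18  17  15  15  16  18  14  18  17  21  16  15  15  33  48  46  52  26  11  55  92  97  96  96
200  16  20  13  17  20  15  18  12  16  22  18  16  21  27  39  40  52  33  42  82  97  96  96  96
202  18  13  16  20  10  21  27  16  15  29  20  26  17  33  41  41  42  42  95 104 100  95  95  97
204  19  18  14  16  15  23  18  19  19  16  15  20  22  45  33  35  74 100 128 128 127 117 109 110
206  33  34  29  22  16  14  13  16  17  20  11  17  29  43  29  41 105 130 131 132 132 131 132 133
208  37  32  37  38  34  30  21  21  18  14  17  23  36  34  25  46 117 133 132 131 132 132 133 134
210  37  37  40  41  37  35  37  35  30  25  25  28  34  37  23  47 121 132 134 131 131 132 134 135
212  36  38  35  36  37  38  36  37  38  33  33  31  38  31  24  54 123 134 135 135 133 132 133 134
214  55  43  38  38  36  35  37  36  38  37  34  28  35 
[... 4428 characters left out ...]
 135 133 133 131 130
246  23  36  67  69  90 131 133 127  96  37  71 127 135 133 133 132 134 134 134 134 133 133 130 131
248  26  34  65  69  88 127 132 132 121  97 110 134 134 134 133 131 133 135 132 133 131 131 133 130
250  26  37  69  69  93 128 131 130 131 133 135 133 134 132 132 134 134 132 131 132 132 132 132 131
252  27  40  68  70  94 130 130 131 131 130 131 131 132 132 131 133 135 133 131 131 131 132 132 131
0.0 [[321.0, 224.0], [322.0, 214.0], [322.0, 201.0], [322.0, 195.0]]
0.03 [[316.0, 233.0], [316.0, 223.0], [317.0, 209.0], [317.0, 203.0]]
0.06 [[310.0, 241.0], [310.0, 231.0], [311.0, 218.0], [311.0, 211.0]]
0.115 [[299.0, 258.0], [299.0, 248.0], [299.0, 234.0], [300.0, 228.0]]
```

Differencing shows the fingertips sit about 25 mm higher than the nominal TCP, level with the top of the bar. The fingers closed just above it. I'll open and go 26 mm lower, which still clears the cupboard and door top, then pinch.

Units first: shifts go in units of 50 mm and turns go in units of 0.05 rad. So 0.026 m is 0.52, 0.022 m is 0.44.

```bash
python3 inch.py '0.06 0 0 0.12 0 0 0 | 0.06 0 0 0.24 0 0 0 | 0.06 0 0 0.36 0 0 0 | 0.06 0 0 0.44 0 0 0 | 0.06 0 0 0.52 0 0 0 | 0.06 0 0 0.52 0 0 0'; python3 inch.py '0 0 0 0 0 0 0 | 0 0 0 0 0 0 0 | 0 0 0 0 0 0 0 | 0 0 0 0 0 0 0 | 0 0 0 0 0 0 0 | 0 0 0 0 0 0 0 | 0 0 0 0 0 0 0 | 0 0 0 0 0 0 0' 25; python3 -c "
from arc import *
arc(-.049,-.172,.1105,[.05,.1,.15,.2,.25])"
```

```text
time_s: 18.9
eef_pos: [0.5952, 0.0294, 0.1103]
tcp_rot: [-3.142, -0.001, 3.091]
ft_force: [1.0, -0.0, 0.4]
width: 0.0599
grasp_force: 0.0
time_s: 19.7
eef_pos: [0.5962, 0.0314, 0.111]
tcp_rot: [3.138, 0.001, 3.09]
ft_force: [4.2, 19.9, -3.5]
width: 0.0092
grasp_force: 25.0
0.05 t 19.7 shift [-0.0009 -0.0027  0.0005] rot [ 0.0031  0.0014 -0.014 ]
0.1 t 19.7 shift [ 0.0077 -0.0001  0.0005] rot [0.0031 0.0014 0.036 ]
0.15 t 19.7 shift [0.0161 0.0029 0.0005] rot [0.0032 0.0013 0.086 ]
0.2 t 19.7 shift [0.0244 0.0062 0.0005] rot [0.0032 0.0012 0.136 ]
0.25 t 19.7 shift [0.0325 0.01   0.0005] rot [0.0032 0.0011 0.186 ]
```

Gripped (width 9 mm). Now I'll pull through the catch gently, letting out the side load.

Converted, 0.006 m is 0.12, 0.004 m is 0.08, 0.036 rad is 0.72.

```bash
python3 inch.py '0 0.02 0.06 0 0 0 0 | 0 0.04 0.08 0 0 0 0 | 0 0.08 0.1 0 0 0 0.3 | 0 0.12 0.12 0 0 0 0.5 | 0 0.16 0.12 0 0 0 0.72'; python3 inch.py '0 0.04 0.01 0 0 0 0.24 | 0 0.08 0.02 0 0 0 0.48 | 0 0.12 0.04 0 0 0 0.72 | 0 0.17 0.06 0 0 0 1'; python3 inch.py '0 0.04 0.01 0 0 0 0.24 | 0 0.08 0.02 0 0 0 0.48 | 0 0.12 0.04 0 0 0 0.72 | 0 0.17 0.06 0 0 0 1'
```

```text
time_s: 20.2
eef_pos: [0.5874, 0.0345, 0.111]
tcp_rot: [-3.14, -0.001, 3.055]
ft_force: [-3.1, -7.3, 4.2]
width: 0.0093
grasp_force: 25.0
time_s: 20.6
eef_pos: [0.5783, 0.0383, 0.111]
tcp_rot: [-3.139, -0.003, 3.005]
ft_force: [-9.4, -14.5, 9.1]
width: 0.0092
grasp_force: 25.0
time_s: 21.0
eef_pos: [0.5706, 0.0419, 0.111]
tcp_rot: [-3.138, -0.002, 2.955]
ft_force: [-8.0, -19.3, 8.2]
width: 0.0097
grasp_force: 25.0
```

```bash
python3 -c "
from arc import *
arc(-.0485,-.1702,.111,[.216,.25,.3,.35,.4,.45,.5,.55,.6,.65,.7])"
```

```text
0.22 t 21.0 shift [ 0.0001 -0.0001 -0.    ] rot [-0.0031 -0.0017  0.0169]
0.25 t 21.0 shift [ 0.0058  0.0017 -0.    ] rot [-0.0031 -0.0016  0.0509]
0.3 t 21.0 shift [ 0.0141  0.0048 -0.    ] rot [-0.0032 -0.0016  0.1009]
0.35 t 21.0 shift [ 0.0223  0.0083 -0.    ] rot [-0.0032 -0.0015  0.1509]
0.4 t 21.0 shift [ 0.0302  0.0121 -0.    ] rot [-0.0033 -0.0014  0.2009]
0.45 t 21.0 shift [ 0.038   0.0164 -0.    ] rot [-0.0033 -0.0013  0.2509]
0.5 t 21.0 shift [ 0.0455  0.021  -0.    ] rot [-0.0033 -0.0012  0.3009]
0.55 t 21.0 shift [ 0.0528  0.0261 -0.    ] rot [-0.0034 -0.0012  0.3509]
0.6 t 21.0 shift [ 0.0598  0.0314 -0.    ] rot [-0.0034 -0.0011  0.4009]
0.65 t 21.0 shift [ 0.0666  0.0372 -0.    ] rot [-0.0034 -0.001   0.4509]
0.7 t 21.0 shift [ 0.073   0.0432 -0.0001] rot [-0.0035 -0.0009  0.5009]
```

```bash
python3 inch.py '0 0.06 -0.02 0 0 0 0.4 | 0 0.12 -0.02 0 0 0 1 | 0 0.2 0.02 0 0 0 1.5 | 0 0.28 0.06 0 0 0 2 | 0 0.36 0.08 0 0 0 2.5 | 0 0.44 0.12 0 0 0 3 | 0 0.52 0.16 0 0 0 3.5 | 0 0.6 0.2 0 0 0 4'; python3 -c "
from arc import *
arc(-.0485,-.1702,.111,[.4,.45,.5,.6,.7,.8,.9,1,1.1])"
```

```text
time_s: 21.8
eef_pos: [0.5435, 0.0588, 0.111]
tcp_rot: [-3.141, -0.0, 2.754]
ft_force: [-2.8, -4.9, 3.9]
width: 0.0095
grasp_force: 25.0
0.4 t 21.8 shift [ 0.0006  0.0005 -0.    ] rot [-0.0009 -0.0004 -0.0003]
0.45 t 21.8 shift [ 0.009   0.0031 -0.    ] rot [-0.0009 -0.0004  0.0497]
0.5 t 21.8 shift [ 0.0173  0.0062 -0.    ] rot [-0.0009 -0.0004  0.0997]
0.6 t 21.8 shift [ 0.0334  0.0135 -0.    ] rot [-0.0009 -0.0003  0.1997]
0.7 t 21.8 shift [ 0.0487  0.0224 -0.    ] rot [-0.0009 -0.0003  0.2997]
0.8 t 21.8 shift [ 0.0631  0.0328 -0.    ] rot [-9.000e-04 -2.000e-04  3.997e-01]
0.9 t 21.8 shift [ 0.0763  0.0446 -0.    ] rot [-9.000e-04 -2.000e-04  4.997e-01]
1 t 21.8 shift [ 0.0882  0.0576 -0.    ] rot [-9.000e-04 -1.000e-04  5.997e-01]
1.1 t 21.8 shift [ 0.0989  0.0717 -0.    ] rot [-1.000e-03 -1.000e-04  6.997e-01]
```

Forces are low and it tracks well. Continuing to about 1.1 rad.

Converted, 0.0989 m is 1.978, 0.0937 m is 1.874, 0.7 rad is 14.

```bash
python3 inch.py '0 0.08 0.02 0 0 0 0.5 | 0 0.2 0.06 0 0 0 1.2 | 0 0.346 0.12 0 0 0 2 | 0 0.51 0.19 0 0 0 3 | 0 0.668 0.27 0 0 0 4 | 0 0.824 0.36 0 0 0 5 | 0 0.974 0.448 0 0 0 6 | 0 1.12 0.55 0 0 0 7 | 0 1.262 0.656 0 0 0 8 | 0 1.398 0.77 0 0 0 9 | 0 1.526 0.892 0 0 0 10 | 0 1.648 1.02 0 0 0 11 | 0 1.764 1.152 0 0 0 12 | 0 1.874 1.292 0 0 0 13 | 0 1.978 1.434 0 0 0 14 | 0 1.978 1.434 0 0 0 14'; python3 -c "
from arc import *
arc(-.0485,-.1702,.111,[1.1,1.15,1.2,1.25,1.3,1.35])"
```

```text
time_s: 23.4
eef_pos: [0.4761, 0.1628, 0.1108]
tcp_rot: [-3.135, -0.002, 2.053]
ft_force: [-23.4, -5.8, 24.9]
width: 0.0094
grasp_force: 25.0
1.1 t 23.4 shift [-0.0016  0.0026 -0.0002] rot [-0.0067 -0.0018 -0.0009]
1.15 t 23.4 shift [ 0.0069  0.0052 -0.0002] rot [-0.0067 -0.0016  0.0491]
1.2 t 23.4 shift [ 0.0152  0.0083 -0.0002] rot [-0.0067 -0.0015  0.0991]
1.25 t 23.4 shift [ 0.0233  0.0117 -0.0003] rot [-0.0068 -0.0013  0.1491]
1.3 t 23.4 shift [ 0.0313  0.0156 -0.0003] rot [-0.0068 -0.0011  0.1991]
1.35 t 23.4 shift [ 0.039   0.0199 -0.0003] rot [-0.0068 -0.0009  0.2491]
```

```bash
python3 inch.py '0 0.06 -0.03 0 0 0 0.4 | 0 0.16 -0.02 0 0 0 1 | 0 0.25 0.02 0 0 0 1.5 | 0 0.33 0.05 0 0 0 2 | 0 0.42 0.09 0 0 0 2.5 | 0 0.49 0.12 0 0 0 3 | 0 0.49 0.12 0 0 0 3'
```

```text
time_s: 24.1
eef_pos: [0.4724, 0.1876, 0.111]
tcp_rot: [-3.14, -0.0, 1.904]
ft_force: [-7.4, -0.5, 8.2]
width: 0.0091
grasp_force: 25.0
```

```bash
python3 inch.py '0 0 -0.016 0 0 0 0 | 0 0 -0.016 0 0 0 0 | 0.05 0 -0.016 0 0 0 0 | 0.05 0 -0.016 0 0 0 0 | 0.05 0 -0.016 0 0 0 0 | 0.05 0 -0.016 0 0 0 0 | 0.05 0 -0.016 0 0 0 0 | 0.05 0 -0.016 -0.4 0 0 0 | 0.05 0 -0.016 -1 0 0 0 | 0.05 0 -0.016 -1.8 0 0 0 | 0.05 0 -0.016 -2.6 0 0 0 | 0.05 0 -0.016 -3 0 0 0 | 0.05 0 -1 -3 0 0 0 | 0.05 0 -2 -3 0 0 0 | 0.05 0 -2 -3 0 0 0' 10; python3 -c "
from arc import *
a=env.camera('top');b=env.camera('top')
# lid (bright saturated green) & rack in top view
im=a[145:330,235:345].astype(int)
m=(im[...,1]>100)&(im[...,0]<70)&(im[...,2]<90)
n,l,st,ce=cv2.connectedComponentsWithStats(m.astype(np.uint8))
for i in range(1,n):
    if st[i,4]>10: print(st[i],ce[i]+[235,145])
for ang in (1.2,1.25,1.3):
    print(ang,'rack rim corners/lid expected',[proj('top',[pt(ang,x,y,z)[:3]])[0].round(1).tolist() for x,y,z in((.068,-.051,.1),(.068,-.139,.1),(.032,-.095,.155),(0,-.2,.168))])
# brass strike
h=cv2.cvtColor(a,cv2.COLOR_RGB2HSV);k=(h[...,0]>12)&(h[...,0]<24)&(h[...,1]>130)&(h[...,2]>90);ys,xs=np.nonzero(k[200:330,235:345]);print('brass',xs.mean()+235,ys.mean()+200,len(xs))
"
```

```text
time_s: 25.6
eef_pos: [0.3746, 0.153, 0.2604]
tcp_rot: [-3.141, 0.0, 1.905]
ft_force: [0.4, -0.8, -0.3]
width: 0.05
grasp_force: 0.0
[ 42  93  26  43 105] [292.33333333 264.82857143]
[41 94 12  5 12] [281.5 241. ]
[ 35 101  22  19 309] [281.51132686 254.70873786]
[ 38 123  14   7  45] [278.51111111 271.11111111]
1.2 rack rim corners/lid expected [[291.3, 236.7], [304.4, 270.3], [281.8, 255.1], [284.5, 302.9]]
1.25 rack rim corners/lid expected [[290.8, 238.4], [302.2, 272.6], [280.1, 256.4], [280.2, 304.4]]
1.3 rack rim corners/lid expected [[290.2, 240.0], [299.8, 274.8], [278.3, 257.7], [275.9, 305.8]]
brass 285.1666666666667 288.9074074074074 54
```

```bash
python3 -c "
from cell import env
print(env.hand_in())"
```

```text
the job is handed in; nothing more can be done
None
```

I handed in at about 26 s: the jar was racked, the catch held the door shut on its own, and the door then stood open at about 1.23 rad with the jar upright in its rack (last camera check); no verdict came back, and the buffer and plunger could not be read directly.

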